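# Nudge the stencil plate onto its locating pins

### The job

The plywood stencil plate lies askew on top of the bed's two brass locating pins. Push it with the fingertips, using the wooden fence behind it to square it up, and nudge it sideways until its two holes drop over the pins and it lies flat on the bed, then take the hand away. Only push it: do not lift the plate or pick it up, and leave the cup, jar, bowls, stone and tools where they are.

Things in the scene. Friction and masses are not known exactly. Their poses are not given: they have to be found in the camera images.
- bed: fixed grey bed board, 290 x 440 mm, 18 mm high. Origin at table height; x points away from the robot to the fence, y left, z up; it spans x -133..157 mm, y -220..220 mm, its top at z = 18 mm. A flush red and black medallion 60 mm across at x = -20 mm, y = 0 shows centred in the plate's window once the plate is seated. Its place and yaw (up to 0.2 rad either way) vary
- fence (a point): middle of the fence's robot-side face where it meets the bed's top (bed x = 76 mm, y = 0). The fixed wooden fence is 20 mm thick, 400 mm long along the bed's y and stands 26 mm above the bed's top. Two brass marks across its top, at bed y = +50 and -50 mm, are exactly opposite the two pins
- pin_left (a point): foot of the left locating pin, on the bed's top, at x = 40, y = +50 mm of the bed (axes as the bed's). The fixed brass pin is 10 mm thick and 8 mm high, tapering over its top 2.5 mm to a flat tip 5 mm across; at the start it is hidden under the plate
- pin_right (a point): foot of the right locating pin, the same, at x = 40, y = -50 mm of the bed
- plate: loose light plywood plate, 150 (x) x 220 (y) x 12 mm, 0.25 to 0.5 kg; origin at the centre of its underside, x to the fence, y left, z up. At the start it rests on the pins' tips and its robot-side lower edge, tipped up about 0.06 rad, 4 to 35 mm short of the fence, yawed up to 0.1 rad, 20 to 50 mm left or right of its seat. Seated, its origin is at bed x = 0, y = 0, z = 18 mm
- window (a point): centre, at the underside, of the plate's round window, 71 mm across (plate x = -20 mm, y = 0). When the plate is seated its far edge is 1 mm from the fence
- hole_left (a point): centre of the plate's left hole at its underside (plate x = 40, y = +50 mm; a round through hole 13 mm across); belongs over pin_left, about 0 mm above the pin's foot when seated and about 8 mm while it rides on the pin
- hole_right (a point): centre of the plate's right hole at its underside (the same, plate x = 40, y = -50 mm); belongs over pin_right
- lacquer_cup: small open white lacquer cup, 56 mm across and 45 mm high, standing on the bed behind the fence; origin at the centre of its foot
- pigment_jar: amber jar with a black cap, 44 mm across and 55 mm high, standing on the bed behind the fence; origin at the centre of its foot
- red_bowl: open red bowl, 116 mm across and 65 mm high, on the table to the left of the bed; origin at the centre of its foot
- black_bowl: open black bowl, 116 mm across and 65 mm high, on the table to the left of the bed; origin at the centre of its foot
- spatula: wooden spatula 200 mm long lying on the table to the right of the bed; origin near its middle, on the table
- brush: wooden-handled brush 190 mm long lying on the table to the right of the bed; origin near its middle, on the table
- whetstone: reddish whetstone block, 110 x 45 x 25 mm, on the table, front left; origin at the centre of its underside

How it is judged:
By the outcome, as a careful person would: the job done as asked, in the order asked, and still so for the second after the job is handed in, with the robot touching nothing.
It also fails if it takes over 51 s, if anything falls off the work surface, if the arm or the gripper's body presses on something with over 40 N, if the wrist force passes 120 N, or if a joint passes its speed limit or range.

### The arm

A 6-joint arm with a two-finger parallel gripper is mounted at the origin on the work surface. World frame = base frame: x ahead of the robot, y to its left, z up, the work surface at z = 0. Lengths are in m, angles in rad, forces in N, time in s.
With the tool pointing down it reaches from about 0.425 to 0.95 m from the base axis. Payload 3.5 kg.
Tool frame: the origin (TCP) lies midway between the tips of the shut fingers; the grasp point (between the pads) lies behind it (r.grip_point_offset is the z of the grasp point in the tool frame, in m); z points along the fingers, y is the line along which they close (so a half turn about z gives the same grasp; the last joint's range is limited). The gripper opens to 85 mm and grips with 20 to 120 N. Pads are 22 mm wide; open, the fingers measure 114 mm over their backs; the gripper's body (76 mm by 85 mm) begins 54 mm behind the grasp point. The pads swing forward as they close: fully open they stand 13 mm farther back than shut.
Start: joints at [1.107, 0.286, 1.577, -0, 1.279, -0.15], TCP at [0.208, 0.642, 0.231] pointing down, gripper open.
Joint ranges: [-2.77, 2.77], [-0.9, 2.22], [0.21, 2.48], [-1.53, 4.67], [0.24, 2.81], [-2.84, 2.84]. Speed limits (rad/s): [2.79, 2.79, 3.14, 3.14, 3.14, 3.14].

### API

Orientations are given as a unit quaternion [x, y, z, w].
In Python, from bench import r, imaging gives the robot as it stands. The module is installed in compiled form; this text tells all that it offers.
- The arm moves only by the tool play_rows, never from a script. Its argument "motion" is a list of rows, each a list of 7 numbers: the turn, a rotation vector about the world's x, y, z as a fraction of full scale, then the shift along the world's x, y, z as a fraction of full scale, then the opening, from 0 (shut) to 1 (fully open). A call has 1 to 12 rows; each row is the pose to reach, as a shift and turn from the pose commanded when the call began; what a row does not reach only later rows make up. Full scale, the value 1, is 500 mm for a shift and 45 degrees for a turn. A row lasts 1/8 s, in which the tool goes at most 62.5 mm and 10.7 degrees, less where a joint would pass 70% of its speed; a pose out of reach is approached as far as the arm can. A call with a number of a shift or a turn outside -1 to 1 is refused whole. A call with a gripper value outside its range is refused whole. The fingers move at their own pace and stop on an object; the grip force is fixed at half the most. Time passes only in rows, so rows that repeat a pose let the fingers close. It gives the time, the measured TCP pose, the force, the opening and the grip force at its end, in the units of the state.
- r.observe(): the state, without advancing time (a new reading comes with each control period).
- imaging.camera(name): name is "scene" or "top" or "wrist"; returns the picture (420x560x3 uint8, red, green, blue); there is no depth.
- imaging.get_calibration(name): a dict with "fx", "fy", "cx", "cy" (pixels), "distortion" ([k1, k2, p1, p2, k3] as OpenCV has them; the pictures are not rectified), "view" (4x4, takes a point from world to camera coordinates); the wrist camera has in their place "T_tool_cam" (4x4, takes a point from camera to tool coordinates, whose origin is the TCP and whose axes are the flange's). Camera axes: x right, y up, looking along -z (the intrinsics and any distortion apply to the point x, -y, -z); pixel columns grow to the right and rows downward; lengths in m; the calibration is good to about 2 mm. A picture is of the moment at which its call begins: read the wrist's pose just before it. get_calibration takes no time and is no camera call.
- r.close_job(): hands the job in; it is judged then, once.
The state is a dict: "time_s": time; "q": joint angles; "qd": joint speeds; "joint_torque": joint torques, N m; "eef_pos": TCP position; "tool_rot": TCP orientation; "wrist_force": force on the tool from outside, world axes, zero at the start; "wrist_torque": the same for the moment, N m; "finger_gap": finger opening in m; "gripper_force": force on a finger pad.
Only numpy, scipy, OpenCV 4.12 (cv2) and the standard library are available. Lean on these libraries where they do the work, as an engineer would, in place of code of your own. Each camera call takes 0.05 s, during which the arm holds its last target. There are 200 camera calls.

## Working session

There is one attempt and no reset: what is moved stays moved. The work goes in short steps, Python scripts to look and compute and a tool call to move; the robot and the scene stay as the last step left them, time stands still between calls to the robot, and variables do not carry over. Pictures are saved under pics/ and viewed, at most 10 in all, crops included, and the job is handed in when it is done.

Besides the shell and the picture viewer there is one more tool, called after ">>>" as name([rows], argument=value, ...), one row to a line, values as JSON. play_rows: Moves the arm, as the interface text tells. Its arguments: {"type":"object","properties":{"motion":{"type":"array","items":{"type":"array","items":{"type":"number","minimum":-1,"maximum":1}}}},"required":["motion"]}

```bash
mkdir -p pics
python3 - <<'E'
from bench import r, imaging
import cv2
for n in("top","scene"):
    im=imaging.camera(n); cv2.imwrite(f"pics/{n}0.png",im[:,:,::-1])
    print(n,imaging.get_calibration(n))
print(r.observe(), r.grip_point_offset)
E
```

```text
top {'fx': 472.787723570376, 'fy': 472.787723570376, 'cx': 279.38878975820637, 'cy': 211.61772083287934, 'distortion': array([-0.0956007,  0.       ,  0.       ,  0.       ,  0.       ]), 'view': array([[-0.02079118, -0.99963605,  0.01718972, -0.01967048],
       [ 0.98558895, -0.01760598,  0.16823925, -0.53575139],
       [-0.16787538,  0.02043989,  0.9855963 , -1.43382981],
       [ 0.        ,  0.        ,  0.        ,  1.        ]])}
scene {'fx': 531.2031088503091, 'fy': 531.2031088503091, 'cx': 279.1659624425299, 'cy': 203.74969979979022, 'distortion': array([-0.00960707,  0.        ,  0.        ,  0.        ,  0.        ]), 'view': array([[-0.84950845,  0.5275561 , -0.00446631,  0.47349769],
       [-0.31083855, -0.49365821,  0.81220747,  0.13316392],
       [ 0.42628018,  0.69136541,  0.58335159, -1.81793717],
       [ 0.        ,  0.        ,  0.        ,  1.        ]])}
{'time_s': 0.1, 'q': array([ 1.10700887e+00,  2.87080809e-01,  1.57804082e+00,  2.50187883e-06,
        1.27858978e+00, -1.49985878e-01]), 'qd': array([ 0.00017556, -0.00227482, -0.00421526, -0.00028188, -0.00096777,
       -0.00075683]), 'joint_torque': array([ 1.67885384e-03, -4.07295907e+01, -2.93699223e+01, -1.05430379e-04,
        3.43066429e-03,  3.53285252e-06]), 'eef_pos': array([0.20804992, 0.64151192, 0.23007747]), 'tool_rot': array([ 1.56258090e-01,  9.87715691e-01, -1.00952177e-03, -3.21171775e-04]), 'wrist_force': array([ 0.23147692,  1.22751411, -0.29691591]), 'wrist_torque': array([ 0.01062743,  0.00219579, -0.02759725]), 'gripper_force': 0.0, 'finger_gap': 0.08535953894340755} -0.0187
```

View pics/top0.png

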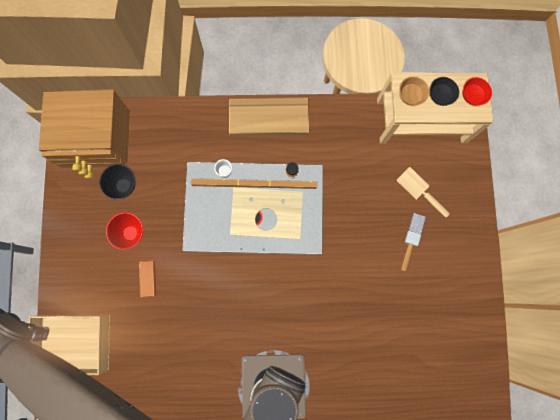

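View pics/scene0.png

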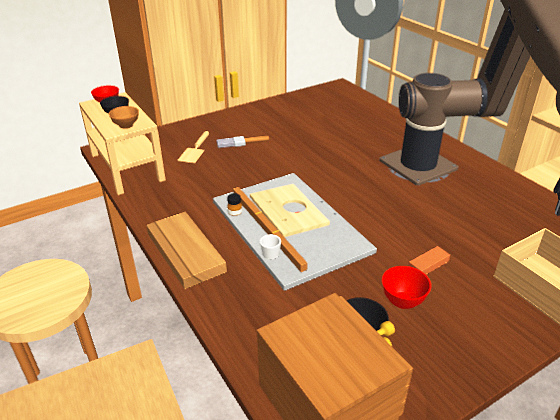

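The top view shows the bed at cols 183–322, rows 162–253, with the fence along row ~184. The plate is at cols 231–302, rows 186–240, to the right of its seat, with its window at about (266,219). The scene view agrees.

```bash
cat > h.py <<'E'
import numpy as np, cv2
from bench import r, imaging
from scipy.spatial.transform import Rotation as R
def cal(name, obs=None):
    c=imaging.get_calibration(name)
    K=np.array([[c['fx'],0,c['cx']],[0,c['fy'],c['cy']],[0,0,1]]); D=np.array(c['distortion'])
    if name=='wrist':
        T=np.eye(4);T[:3,:3]=R.from_quat(obs['tool_rot']).as_matrix();T[:3,3]=obs['eef_pos'];T=T@c['T_tool_cam']
    else: T=np.linalg.inv(c['view'])
    return K,D,T
def plane(C,px,z):
    K,D,T=C
    u=cv2.undistortPoints(np.array(px,float).reshape(-1,1,2),K,D)[:,0]
    d=np.c_[u[:,0],-u[:,1],-np.ones(len(u))]@T[:3,:3].T; o=T[:3,3]
    return (o+d*((z-o[2])/d[:,2])[:,None])
def big(m):
    cs,_=cv2.findContours(m.astype(np.uint8),cv2.RETR_EXTERNAL,cv2.CHAIN_APPROX_NONE)
    return max(cs,key=cv2.contourArea)[:,0]
def rect(p):
    (c,s,a)=cv2.minAreaRect((p[:,:2]*1000).astype(np.float32)); return np.round(c,1),np.round(s,1),round(a,2)
E
python3 - <<'E'
from h import *
im=cv2.imread('pics/top0.png'); hsv=cv2.cvtColor(im,cv2.COLOR_BGR2HSV).astype(int)
C=cal('top'); H,S,V=hsv[...,0],hsv[...,1],hsv[...,2]
for y,x in [(200,240),(200,295),(230,200),(184,200),(184,300),(184,240),(184,268),(184,269),(183,238)]: print((x,y),hsv[y,x])
roi=np.zeros(H.shape,bool); roi[155:262,175:330]=1
pl=roi&(S>40)&(S<130)&(V>190)&(H>8)&(H<35); fe=roi&(S>140)&(V>110)&(H<25)&(V<220)
fe[:170]=0;fe[195:]=0
bed=roi&(S<40)
print('plate',rect(plane(C,big(pl),.034)), 'fence',rect(plane(C,big(fe),.044)),'bed',rect(plane(C,big(bed),.018)))
vis=im[150:265,175:335].copy(); vis2=vis.copy()
vis2[pl[150:265,175:335]]=(0,255,0);vis2[fe[150:265,175:335]]=(255,0,0)
cv2.imwrite('pics/v.png',cv2.resize(np.hstack([vis,vis2]),None,fx=2.5,fy=2.5,interpolation=0))
# camera position
print(C[2][:3,3], imaging.get_calibration('wrist'))
E
```

```text
(240, 200) [ 21  76 242]
(295, 200) [ 21  76 233]
(200, 230) [ 68   5 199]
(200, 184) [ 15 156 178]
(300, 184) [ 16 146 199]
(240, 184) [ 15 143 195]
(268, 184) [ 18 146 208]
(269, 184) [ 22 155 230]
(238, 183) [ 23 153 237]
plate (array([535.1,  11.7]), array([220.8, 153.5]), 85.13) fence (array([627.9,  50.2]), array([390.2,  18.3]), 87.69) bed (array([561.5,  52.6]), array([440.3, 302.2]), 87.57)
[2.86916953e-01 2.11580126e-04 1.50364990e+00] {'fx': 310.6659933309391, 'fy': 310.6659933309391, 'cx': 279.91927072294556, 'cy': 209.92513400805584, 'distortion': array([-0.02772483,  0.        ,  0.        ,  0.        ,  0.        ]), 'T_tool_cam': array([[-1.21382377e-03,  9.50919127e-01,  3.09437135e-01,
         7.89049959e-02],
       [ 9.99999064e-01,  1.34942495e-03, -2.24185613e-04,
         8.35598602e-04],
       [-6.30744576e-04,  3.09436573e-01, -9.50919875e-01,
        -1.42765245e-01],
       [ 0.00000000e+00,  0.00000000e+00,  0.00000000e+00,
         1.00000000e+00]])}
```

View pics/v.png

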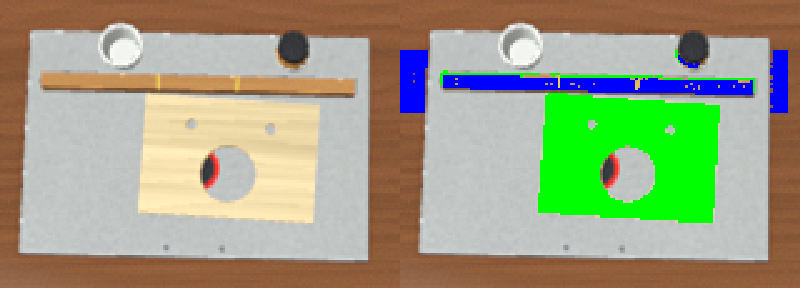

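The zoomed view shows the plate right of its seat, with its left far corner nearest the fence. The medallion peeks out at the window's left edge, and the brass marks are at about cols 239 and 269 of the full picture. The bed is yawed about -2.4°, the plate about -4.9°, and the plate has to go about 42 mm left. I'll move in for a closer look with the wrist camera.

>>> play_rows([
  [0,0,0.347,0.4,-1,0,1],
  [0,0,0.347,0.4,-1,0,1],
  [0,0,0.347,0.4,-1,0,1],
  [0,0,0.347,0.4,-1,0,1],
  [0,0,0.347,0.4,-1,0,1],
  [0,0,0.347,0.4,-1,0,1],
  [0,0,0.347,0.4,-1,0,1],
  [0,0,0.347,0.4,-1,0,1],
  [0,0,0.347,0.4,-1,0,1],
  [0,0,0.347,0.4,-1,0,1],
])

```text
time_s: 1.35
eef_pos: [0.4088, 0.1401, 0.231]
tool_rot: [0.023, 1.0, -0.0, -0.0]
wrist_force: [0.2, 0.7, 0.0]
finger_gap: 0.0852
gripper_force: 0.0
```

>>> play_rows([
  [0,0,0,0.06,-0.26,0.02,1],
  [0,0,0,0.06,-0.26,0.02,1],
  [0,0,0,0.06,-0.26,0.02,1],
  [0,0,0,0.06,-0.26,0.02,1],
  [0,0,0,0.06,-0.26,0.02,1],
])

```text
time_s: 1.98
eef_pos: [0.4378, 0.0137, 0.2409]
tool_rot: [0.02, 1.0, 0.0, -0.0]
wrist_force: [-0.5, -0.1, -0.2]
finger_gap: 0.0853
gripper_force: 0.0
```

Run:
```python
from h import *
o=r.observe(); im=imaging.camera('wrist')[:,:,::-1].copy(); cv2.imwrite('pics/w1.png',im)
import pickle; pickle.dump(dict(o),open('o1.pkl','wb'))
print(o['time_s'],o['eef_pos'],R.from_quat(o['tool_rot']).as_matrix()[:,1],o['q'])
```

```text
1.975 [0.43783534 0.01370088 0.24086024] [3.89975519e-02 9.99239031e-01 7.41765888e-04] [-2.01482227e-01 -2.70383474e-01  2.11940579e+00  6.01040414e-04
  1.29362922e+00 -1.73343622e+00]
```

View pics/w1.png

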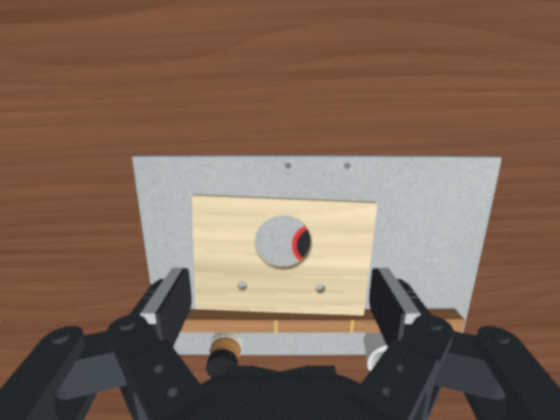

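The wrist view is turned half a circle. It shows brass marks at (276,326) and (352,326), the bed's front corners at (133,157) and (500,157), plate corners at (193,196), (376,203), (365,314) and (192,309), and the window at (283,241).

Run:
```python
from h import *; import pickle
o=pickle.load(open('o1.pkl','rb')); C=cal('wrist',o)
im=cv2.imread('pics/w1.png'); hsv=cv2.cvtColor(im,cv2.COLOR_BGR2HSV).astype(int);H,S,V=hsv[...,0],hsv[...,1],hsv[...,2]
m=np.zeros(H.shape,bool); 
# brass marks: sat/val bright pixels rows 318-335
mk=(H>20)&(H<30)&(S>110)&(V>200); mk[:319]=0; mk[336:]=0
n,l,s,c=cv2.connectedComponentsWithStats(mk.astype(np.uint8)); print([(s[i].tolist(),c[i].round(1)) for i in range(1,n) if s[i][4]>5])
print('marks',plane(C,[(276,326.5),(352,326.5)],.044).round(4)[:,:2].tolist())
print('bed front corners',plane(C,[(133,157),(500,157)],.018).round(4)[:,:2].tolist())
pl=(S>40)&(S<130)&(V>180)&(H>8)&(H<35); pl[:180]=0; pl[318:]=0; pl[:,:185]=0;pl[:,380:]=0
p=cv2.approxPolyDP(cv2.convexHull(big(pl)[:,None]),6,True)[:,0]; print(p.tolist())
for q in p: 
    z=.030 if q[1]<250 else .041
    print(q,plane(C,[q],z).round(4)[0,:2])
print('pins/holes z.03', plane(C,[(242,285.5),(320,288)],.038).round(4)[:,:2].tolist())
```

```text
[([275, 322, 2, 10, 20], array([275.5, 326.5])), ([351, 322, 2, 10, 16], array([351.4, 326.1]))]
marks [[0.6303, 0.0017], [0.6347, 0.1017]]
bed front corners [[0.4053, -0.1576], [0.4224, 0.2776]]
[[193, 195], [375, 203], [363, 313], [196, 308]]
[193 195] [ 0.4514 -0.0886]
[375 203] [0.47   0.1268]
[363 313] [0.6165 0.1162]
[196 308] [ 0.5999 -0.101 ]
pins/holes z.03 [[0.5706, -0.039], [0.5783, 0.0602]]
```

Results:
- Bed origin: (0.5467, 0.055), yaw -0.041.
- Plate in bed axes: (-10, -42) mm, with a relative yaw of -0.045.

Next I'll lower the open hand in front of the plate, fingers along the bed's y.

>>> play_rows([
  [0,0,0,-0.01,0.008,-0.1,1],
  [0,0,0,-0.01,0.008,-0.2,1],
  [0,0,0,-0.01,0.008,-0.3,1],
  [0,0,0,-0.01,0.008,-0.38,1],
  [0,0,0,-0.01,0.008,-0.43,1],
  [0,0,0,-0.01,0.008,-0.44,1],
  [0,0,0,-0.01,0.008,-0.44,1],
  [0,0,0,-0.01,0.008,-0.44,1],
])

```text
time_s: 3.02
eef_pos: [0.4346, 0.0161, 0.0227]
tool_rot: [0.02, 1.0, -0.0, 0.001]
wrist_force: [0.4, -0.7, 0.2]
finger_gap: 0.0851
gripper_force: 0.0
```

Lower another 11 mm, then check clearance with a picture.

>>> play_rows([
  [0,0,0,0,0,-0.012,1],
  [0,0,0,0,0,-0.022,1],
  [0,0,0,0,0,-0.022,1],
  [0,0,0,0,0,-0.022,1],
])

```text
time_s: 3.52
eef_pos: [0.4333, 0.016, 0.0103]
tool_rot: [0.021, 1.0, 0.0, -0.0]
wrist_force: [0.2, -0.5, -0.3]
finger_gap: 0.0855
gripper_force: 0.0
```

Run:
```python
from h import *
im=imaging.camera('scene')[:,:,::-1]; cv2.imwrite('pics/s2.png',cv2.resize(im[150:310,190:430],None,fx=3,fy=3))
```

```text
(no output)
```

View pics/s2.png

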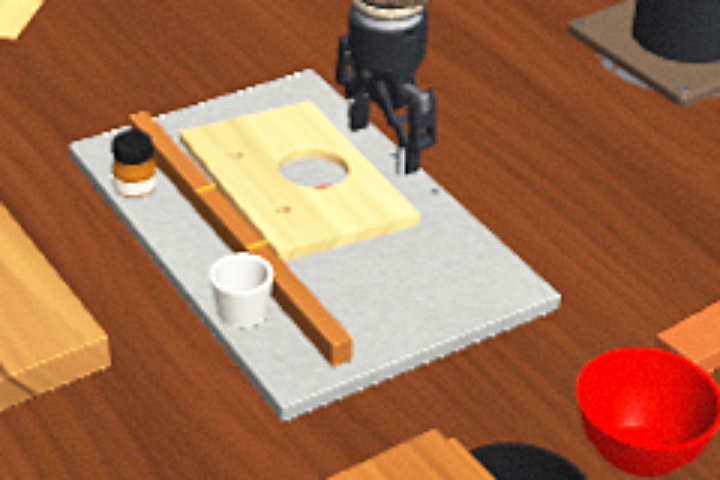

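The fingertips stand just in front of the plate's near edge at about (410,165), clear of it and just above the bed. I'll push toward the fence.

>>> play_rows([
  [0,0,0,0.006,0,0,1],
  [0,0,0,0.012,0,0,1],
  [0,0,0,0.018,-0.001,0,1],
  [0,0,0,0.024,-0.001,0,1],
  [0,0,0,0.029,-0.001,0,1],
  [0,0,0,0.034,-0.001,0,1],
  [0,0,0,0.039,-0.002,0,1],
  [0,0,0,0.044,-0.002,0,1],
  [0,0,0,0.044,-0.002,0,1],
])

```text
time_s: 4.7
eef_pos: [0.4556, 0.015, 0.0102]
tool_rot: [0.021, 1.0, -0.0, 0.0]
wrist_force: [-0.7, -1.4, -0.5]
finger_gap: 0.0859
gripper_force: 0.7
```

>>> play_rows([
  [0,0,0,0.003,0,0,1],
  [0,0,0,0.006,0,0,1],
  [0,0,0,0.006,0,0,1],
])

```text
time_s: 5.08
eef_pos: [0.4568, 0.0149, 0.0099]
tool_rot: [0.021, 1.0, -0.0, -0.002]
wrist_force: [-6.5, -2.4, 3.5]
finger_gap: 0.0856
gripper_force: 3.2
```

>>> play_rows([
  [0,0,0,0.003,0,0,1],
  [0,0,0,0.005,0,0,1],
  [0,0,0,0.005,0,0,1],
])

```text
time_s: 5.45
eef_pos: [0.4579, 0.0148, 0.0098]
tool_rot: [0.021, 1.0, -0.0, -0.004]
wrist_force: [-10.2, -3.5, 6.8]
finger_gap: 0.0858
gripper_force: 5.3
```

Run:
```python
from h import *
im=imaging.camera('scene')[:,:,::-1]; im2=imaging.camera('top')[:,:,::-1]
a=cv2.resize(im[160:280,200:350],(400,320));b=cv2.resize(im2[155:263,180:325],(400,320)); cv2.imwrite('pics/s3.png',np.hstack([a,b]))
o=r.observe();print(o['eef_pos'],o['wrist_force'],o['wrist_torque'])
```

```text
[0.45790623 0.01475825 0.00981967] [-10.89643439  -4.13294914   6.75285184] [-0.84273286  1.58369272 -0.43724701]
```

View pics/s3.png

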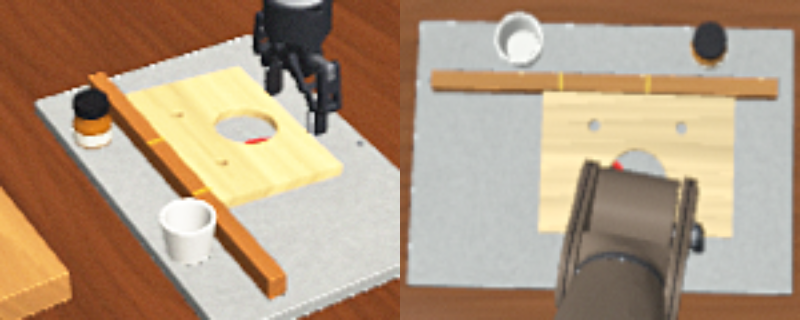

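The plate now lies flush along the fence. I'll back off, rise, turn the hand 90° and go to the plate's right side.

>>> play_rows([
  [0,0,0,-0.02,0,0,1],
  [0,0,0,-0.03,0,0.01,1],
  [0,0,0,-0.03,0,0.1,1],
  [0,0,0,-0.03,0,0.2,1],
  [0,0,0,-0.03,0,0.2,1],
])

```text
time_s: 6.18
eef_pos: [0.45, 0.0145, 0.1157]
tool_rot: [0.02, 1.0, -0.001, 0.006]
wrist_force: [-0.3, -0.2, 0.2]
finger_gap: 0.0854
gripper_force: 0.0
```

>>> play_rows([
  [0,0,-0.2,0.05,-0.07,0,1],
  [0,0,-0.4,0.1,-0.14,0,1],
  [0,0,-0.6,0.15,-0.2,0,1],
  [0,0,-0.8,0.19,-0.27,0,1],
  [0,0,-1,0.19,-0.27,0,1],
  [0,0,-1,0.19,-0.27,0,1],
])

```text
time_s: 6.92
eef_pos: [0.5405, -0.1201, 0.1092]
tool_rot: [0.401, 0.916, 0.0, -0.001]
wrist_force: [0.1, 0.6, -0.5]
finger_gap: 0.0854
gripper_force: 0.0
```

>>> play_rows([
  [0,0,-0.2,0,0,0,1],
  [0,0,-0.4,0,0,0,1],
  [0,0,-0.6,0,0,0,1],
  [0,0,-0.8,0,0,0,1],
  [0,0,-1,0,0,0,1],
  [0,0,-1,0,0,0,1],
  [0,0,-1,0,0,0,1],
])

```text
time_s: 7.8
eef_pos: [0.5406, -0.1196, 0.1101]
tool_rot: [0.72, 0.694, -0.0, -0.0]
wrist_force: [-0.5, -0.6, 0.7]
finger_gap: 0.0854
gripper_force: 0.0
```

Run:
```python
from h import *; import pickle
o=r.observe(); im=imaging.camera('wrist')[:,:,::-1].copy(); cv2.imwrite('pics/w4.png',im)
pickle.dump(dict(o),open('o4.pkl','wb'))
print(o['time_s'],o['eef_pos'],R.from_quat(o['tool_rot']).as_matrix()[:,1],o['wrist_force'])
```

```text
7.8 [ 0.54059762 -0.11955315  0.1100665 ] [ 9.99300164e-01 -3.74049426e-02 -2.30184693e-04] [-0.47387219 -0.58138742  0.65430255]
```

View pics/w4.png

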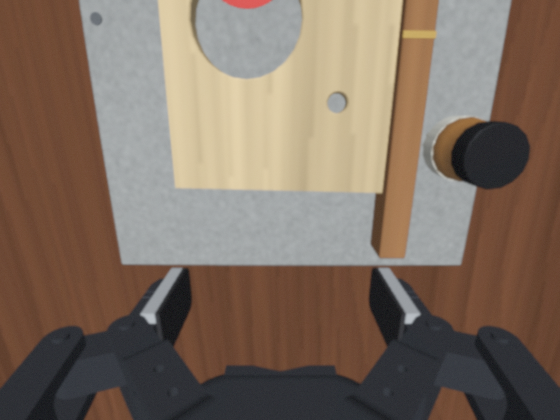

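The plate's right edge runs from (175,188) to (383,192), its right hole is at (337,102) and the right brass mark is at (419,34). I'll measure those and compute the distance to go.

Run:
```python
from h import *; import pickle
C=cal('wrist',pickle.load(open('o4.pkl','rb'))); c,s=np.cos(-.041),np.sin(-.041)
def bed(px,z): 
    p=plane(C,[px],z)[0,:2]-[.5467,.055]; return (np.array([c*p[0]+s*p[1],-s*p[0]+c*p[1]])*1000).round(1)
print('edge front',bed((175,188),.031),'edge far',bed((383,192),.040),'hole',bed((337,102),.038),'mark',bed((419,34),.044),'mark expected 86,-50')
print('bed corners',bed((121,265),.018),bed((463,265),.018))
T=np.array([.5406,-.1196])-[.5467,.055]; print('tcp bed',c*T[0]+s*T[1],-s*T[0]+c*T[1])
```

```text
edge front [ -75.7 -149.9] edge far [  74.7 -150.2] hole [ 38.9 -89.9] mark [ 85.4 -50.4] mark expected 86,-50
bed corners [-133.4 -220.4] [ 157.9 -219.9]
tcp bed 0.0010617208992900204 -0.17470329919246522
```

>>> play_rows([
  [0,0,0,0,0,-0.07,1],
  [0,0,0,0,0,-0.13,1],
  [0,0,0,0,0,-0.18,1],
  [0,0,0,0,0,-0.2,1],
  [0,0,0,0,0,-0.2,1],
  [0,0,0,0,0,-0.2,1],
])

```text
time_s: 8.6
eef_pos: [0.5418, -0.1203, 0.0116]
tool_rot: [0.721, 0.693, 0.0, 0.001]
wrist_force: [-0.6, 0.5, 0.4]
finger_gap: 0.0852
gripper_force: 0.0
```

>>> play_rows([
  [0,0,0,0,0.01,0,1],
  [0,0,0,0.001,0.02,0,1],
  [0,0,0,0.001,0.026,0,1],
  [0,0,0,0.001,0.032,0,1],
  [0,0,0,0.0015,0.038,0,1],
  [0,0,0,0.0015,0.044,0,1],
  [0,0,0,0.002,0.05,0,1],
  [0,0,0,0.002,0.056,0,1],
  [0,0,0,0.0025,0.06,0,1],
  [0,0,0,0.0025,0.06,0,1],
])

```text
time_s: 9.85
eef_pos: [0.5422, -0.0897, 0.0105]
tool_rot: [0.721, 0.692, 0.0, 0.0]
wrist_force: [0.0, -2.0, 2.0]
finger_gap: 0.0852
gripper_force: 1.4
```

>>> play_rows([
  [0,0,0,0,0.005,0,1],
  [0,0,0,0.0005,0.01,0,1],
  [0,0,0,0.0005,0.015,0,1],
  [0,0,0,0.001,0.02,0,1],
  [0,0,0,0.001,0.024,0,1],
  [0,0,0,0.001,0.028,0,1],
  [0,0,0,0.0015,0.032,0,1],
  [0,0,0,0.0015,0.032,0,1],
])

```text
time_s: 10.85
eef_pos: [0.5429, -0.0736, 0.0104]
tool_rot: [0.721, 0.692, 0.0, -0.0]
wrist_force: [-0.0, -3.4, 2.7]
finger_gap: 0.0855
gripper_force: 1.8
```

Run:
```python
from h import *; import pickle
o=r.observe(); im=imaging.camera('wrist')[:,:,::-1].copy(); cv2.imwrite('pics/w5.png',im); pickle.dump(dict(o),open('o5.pkl','wb'))
print(o['eef_pos'],o['wrist_force'])
```

```text
[ 0.54285831 -0.07363776  0.01035823] [-1.91568888e-03 -3.38280538e+00  2.68524142e+00]
```

View pics/w5.png

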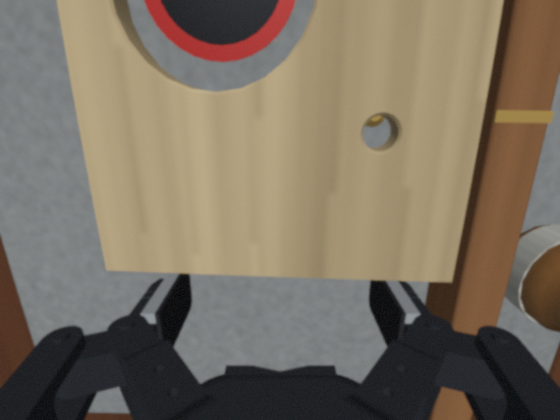

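The brass pin tip shows through the right hole at about (376,119), slightly left of the hole's centre at (380,132). There are about 7 mm to go, so I'll push in fine steps.

>>> play_rows([
  [0,0,0,0,0.002,0,1],
  [0,0,0,0,0.004,0,1],
  [0,0,0,0,0.006,0,1],
  [0,0,0,0,0.008,0,1],
  [0,0,0,0,0.008,0,1],
])

```text
time_s: 11.52
eef_pos: [0.5419, -0.0693, 0.0096]
tool_rot: [0.721, 0.692, -0.0, -0.001]
wrist_force: [-0.1, -1.3, 0.3]
finger_gap: 0.0859
gripper_force: 0.4
```

>>> play_rows([
  [0,0,0,0,0.001,0,1],
  [0,0,0,0,0.002,0,1],
  [0,0,0,0,0.003,0,1],
  [0,0,0,0,0.004,0,1],
  [0,0,0,0,0.004,0,1],
])

```text
time_s: 12.15
eef_pos: [0.5429, -0.0679, 0.0104]
tool_rot: [0.722, 0.692, 0.0, 0.0]
wrist_force: [-1.2, -2.7, -0.5]
finger_gap: 0.0852
gripper_force: 0.8
```

Run:
```python
from h import *; import pickle
o=r.observe(); im=imaging.camera('wrist')[:,:,::-1].copy(); cv2.imwrite('pics/w6.png',im); pickle.dump(dict(o),open('o6.pkl','wb'))
print(o['eef_pos'],o['wrist_force'])
```

```text
[ 0.5428587  -0.06791866  0.01037615] [-1.17618888 -2.70794776 -0.54217107]
```

View pics/w6.png

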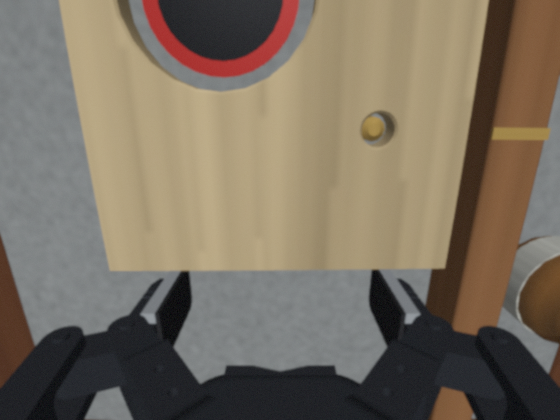

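The plate appears to have dropped: its right edge is now level (rows 270 and 269), and the pin sits inside the hole at (375,127). I'll withdraw and check from above.

>>> play_rows([
  [0,0,0,0,-0.02,0,1],
  [0,0,0,-0.002,-0.04,0,1],
  [0,0,0,-0.002,-0.04,0.08,1],
  [0,0,0,-0.002,-0.04,0.2,1],
  [0,0,0,0,0.04,0.3,1],
  [0,0,0,0,0.12,0.38,1],
  [0,0,0,0,0.16,0.38,1],
  [0,0,0,0,0.16,0.38,1],
  [0,0,0,0,0.16,0.38,1],
])

```text
time_s: 13.32
eef_pos: [0.5418, 0.0113, 0.1982]
tool_rot: [0.722, 0.692, -0.001, -0.001]
wrist_force: [0.3, -0.0, 0.1]
finger_gap: 0.0854
gripper_force: 0.0
```

Run:
```python
from h import *; import pickle
o=r.observe(); im=imaging.camera('wrist')[:,:,::-1].copy(); C=cal('wrist',o)
print(o['time_s'],o['eef_pos'],o['wrist_force'])
hsv=cv2.cvtColor(im,cv2.COLOR_BGR2HSV).astype(int);H,S,V=hsv[...,0],hsv[...,1],hsv[...,2]
pl=(S>40)&(S<135)&(V>130)&(H>8)&(H<35)
k=big(pl); c,s=np.cos(-.041),np.sin(-.041)
def bed(px,z):
    p=plane(C,px,z)[:,:2]-[.5467,.055]; return (np.c_[c*p[:,0]+s*p[:,1],-s*p[:,0]+c*p[:,1]]*1000).round(1)
p=cv2.approxPolyDP(cv2.convexHull(k[:,None]),8,True)[:,0]; print(p.tolist(),bed(p,.030).tolist())
red=((H<6)|(H>174))&(S>180)&(V>120); rr=big(red); e=cv2.fitEllipse(rr); print('medallion',e[0],bed([e[0]],.018))
sc=imaging.camera('scene')[:,:,::-1]
cv2.imwrite('pics/f.png',np.hstack([cv2.resize(im,(440,330)),cv2.resize(sc[170:270,215:335],(360,330))]))
```

```text
13.325 [0.54180067 0.01134343 0.1982062 ] [ 0.33996959 -0.03138659  0.14222744]
[[366, 23], [352, 249], [217, 250], [198, 27]] [[73.8, 109.9], [76.0, -109.9], [-72.5, -111.0], [-75.9, 107.1]]
medallion (251.8479461669922, 169.2843780517578) [[-32.5 -23.7]]
```

View pics/f.png

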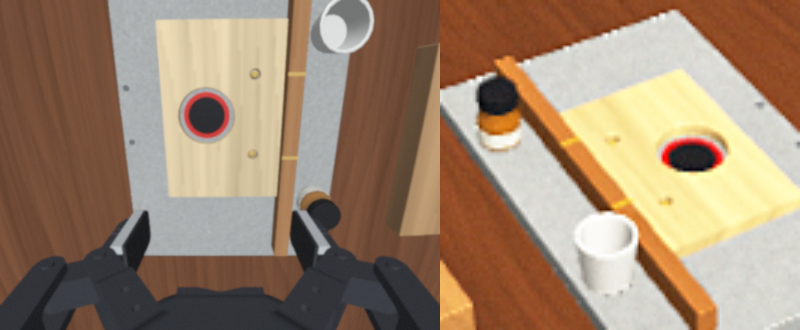

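Run:
```python
from h import *
c,s=np.cos(-.041),np.sin(-.041)
o=r.observe(); im=imaging.camera('wrist')[:,:,::-1].copy(); C=cal('wrist',o)
hsv=cv2.cvtColor(im,cv2.COLOR_BGR2HSV).astype(int);H,S,V=hsv[...,0],hsv[...,1],hsv[...,2]
k=big((S>40)&(S<135)&(V>130)&(H>8)&(H<35))
p=plane(C,k,.030)[:,:2]-[.5467,.055]; b=np.c_[c*p[:,0]+s*p[:,1],-s*p[:,0]+c*p[:,1]]*1000
def line(i,v,lim):
    m=(abs(b[:,i]-v)<5)&(abs(b[:,1-i])<lim); f=np.polyfit(b[m,1-i],b[m,i],1); return f
L={n:line(*a) for n,a in dict(far=(0,75,95),front=(0,-75,95),left=(1,110,60),right=(1,-110,60)).items()}
for n,f in L.items(): print(n,f.round(4), 'ends',np.polyval(f,[-75,75] if n in('left','right') else [-110,110]).round(2))
```

```text
far [-6.60000e-03  7.51358e+01] ends [75.86 74.41]
front [-7.90000e-03 -7.48737e+01] ends [-74.01 -75.74]
left [4.900000e-03 1.087214e+02] ends [108.35 109.09]
right [ 3.200000e-03 -1.100106e+02] ends [-110.25 -109.77]
```

The far and front edges measure the same length (218.9 and 218.6 mm), so the plate is flat. Its centre is within 1 mm of the seat, the medallion is centred, and the hand is clear.

```bash
python3 -c "
from bench import r
print(r.close_job())"
```

```text
the job is handed in; nothing more can be done
None
```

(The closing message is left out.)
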